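# Lock a chromatography column in the bench vise

## Task

Stand the blue-banded chromatography column upright in the cup of the column vise, between its open jaws, let go of it, then squeeze the vise's two red handles together until the resistance peaks and gives and they snap shut around the column. Leave the vise shut with the column standing in it, and leave the orange-banded column standing where it is.

Things in the scene. Friction and masses are not known exactly. Their poses are not given: they have to be found in the camera images.
- column_blue: The column to clamp: upright steel cylinder 136 mm tall, 0.25 kg, loose on the bench. Heights above its foot: lower fitting, 26 mm diameter, 0-20 mm; tube, 20 mm diameter with a blue band, 20-108 mm; upper fitting, 26 mm diameter, 108-130 mm (grip here); blue plug, 16 mm diameter, 130-136 mm. Origin at the centre of its foot, z up along it.
- column_orange: A column of the same shape and size with an orange band and orange plug, not to be used. Origin at the centre of its foot.
- vise: Column vise fixed to the bench, yaw varies. Origin at bench level under the centre of its black cup; x points from handles to cup, z up. Cup: floor 15 mm and rim 25 mm above the bench, inside 40 mm wide at the rim, 31 mm at the floor. Above it two rubber V jaws, 42-58 mm above the bench, 43 mm apart when open. Pivot at x -70 mm, up to 72 mm high. Base 12 mm thick, x -112 to 38 mm, 92 mm wide.
- squeeze_point (a point): Point midway between the vise's two red handles, where to squeeze: 165 mm from the cup's centre, 50 mm above the bench, axes as the vise's (squeeze along y). Grips 13 mm wide, 20 mm high, centred at this height, from 26 mm beyond (-x) to 40 mm before this point; bare bench below. Over their outsides here: 62 mm open (70 mm at the ends), 32 mm shut. They are geared to move symmetrically.
- handle_left (a joint): Angle of the left (+y) handle, rad: 0 open, 0.16 fully shut; the right one mirrors it. Squeezed at squeeze_point, the resistance rises to about 9 N on each handle at about a third of the travel, then falls; past about 0.115 they snap shut by themselves and stay shut. Let go earlier, they spring open. Shut jaws enclose the 20 mm tube with 0.5 mm to spare and straighten it up.

How it is judged:
On the way, in this order (a step that is already met when the one before it is completed fails the run):
1. the blue column stands in the cup of the open vise, let go (horizontal distance between column_blue and vise below 0.01 m and z of column_blue in the frame of vise below 0.021 m and angle between column_blue's own z axis and vertical below 0.17 rad and contact force between the fingers and column_blue below 0.1 N and value of joint handle_left below 0.06 rad), for 0.2 s.
2. the handles have snapped shut with the column between the jaws (value of joint handle_left above 0.145 rad and horizontal distance between column_blue and vise below 0.01 m), for 0.1 s.
At the end, for the whole second after the job is handed in: Handles snapped shut (joint over 0.145 rad); the blue column at rest in the cup, its foot within 10 mm of the cup's axis and under 21 mm above the bench, upright within 0.17 rad; the orange column upright (0.17 rad) within 30 mm of its start (all of step 2 and z of column_blue in the frame of vise below 0.021 m and angle between each of column_blue, column_orange's own z axis and vertical below 0.17 rad and linear speed of column_blue below 0.02 m/s and distance of column_orange from where it was at the start of the episode below 0.03 m); the robot touches nothing.
It fails at once if the orange column is knocked over or moved by more than 50 mm (angle between column_orange's own z axis and vertical above 0.5 rad or distance of column_orange from where it was at the start of the episode above 0.05 m).
It also fails if it takes over 48 s, if anything falls off the work surface, if the arm or the gripper's body presses on something with over 40 N, if the wrist force passes 120 N, or if a joint passes its speed limit or range.

## Robot

A 6-joint arm with a two-finger parallel gripper is mounted at the origin on the work surface. World frame = base frame: x ahead of the robot, y to its left, z up, the work surface at z = 0. Lengths are in m, angles in rad, forces in N, time in s.
With the tool pointing down it reaches from about 0.375 to 0.975 m from the base axis. Payload 3.8 kg.
Tool frame: the origin (TCP) lies where the fingers leave the gripper's body, on its centre line; the fingertips stand 64 mm ahead of it and the grasp point (between the pads) lies 45 mm ahead of it (robot.hold_point_z is the distance from the TCP to the grasp point, in m); z points along the fingers, y is the line along which they close (so a half turn about z gives the same grasp; the last joint's range is limited). The gripper opens to 88 mm and grips with 3 to 60 N. Pads are 18 mm wide; open, the fingers measure 123 mm over their backs; the gripper's body (75 mm by 187 mm) begins 45 mm behind the grasp point.
Start: joints at [1.084, 0.264, 1.604, -0, 1.274, -0.037], TCP at [0.293, 0.608, 0.303] pointing down, gripper open.
Joint ranges: [-2.63, 2.63], [-0.94, 2.18], [0.31, 2.57], [-1.31, 4.45], [0, 2.66], [-2.55, 2.55]. Speed limits (rad/s): [2.57, 2.57, 3.14, 3.14, 3.14, 3.14].

## Interface

Orientations are given as a unit quaternion [x, y, z, w].
In Python, from station import robot, read_camera, calibration, spotter gives the robot as it stands.
- The arm moves only by the shell command python3 -m crank 'ROWS' [FORCE]. ROWS is JSON, a list of rows, each an object of numbers: "dx", "dy", "dz": the shift along the tool's x, y, z in mm; "ax", "ay", "az": the turn, a rotation vector about the tool's x, y, z in degrees; "grip": the finger opening in mm, from 0 to 88.1. A call has 1 to 8 rows; each row is the pose to reach, as a shift and turn from the pose commanded when the call began, along the tool's axes at that moment; what a row does not reach only later rows make up. A row lasts 1/10 s, in which the tool goes at most 50 mm and 8.59 degrees, less where a joint would pass 70% of its speed; a pose out of reach is approached as far as the arm can. A call with a gripper value outside its range is refused whole. The fingers move at their own pace and stop on an object; FORCE is the grip in N (left out, the last holds). Time passes only in rows, so rows that repeat a pose let the fingers close. It gives the time, the measured TCP pose, the force, the opening and the grip force at its end, in the units of the state.
- robot.get_state(): the state, without advancing time (a new reading comes with each control period).
- read_camera(name): name is "scene" or "top" or "wrist"; returns the picture (384x512x3 uint8, red, green, blue); there is no depth.
- calibration(name): a dict with "vfov" (degrees; the focal length in pixels is half the picture's height over the tangent of half this angle, whatever the lens; pixels are square), "cx", "cy" (the principal point, pixels), "k1" (the pictures are not rectified: a ray, as slopes to the right and down, at radius r is drawn at 1 + k1 r^2 times it, then the intrinsics apply), "T" (4x4, takes a point from camera to world coordinates); the wrist camera has in their place "mount" (4x4, takes a point from camera to tool coordinates, whose origin is the TCP and whose axes are the flange's). Camera axes: x right, y down, z forward; pixel columns grow to the right and rows downward; lengths in m; the calibration is good to about 2 mm. A picture is of the moment at which its call begins: read the wrist's pose just before it. calibration takes no time and is no camera call.
- robot.close_job(): hands the job in; it is judged then, once.
Trained networks look in the newest picture that a camera, given by its name, has taken for a name from the list of things; names that differ only in an ending like _2 or _b are one class to them, and where a whole thing is asked for, a point or a joint stands for the part that bears it (a point fixed in the world has none). Each returns a list of dicts, best first, with "conf" (0 to 1); they miss things now and then, are a little off and sometimes report something else, mostly with a low value. They report only what shows in the picture. A call takes as long as a camera call.
- spotter.find_in(thing, camera): "extent" ([centre column, centre row, width, height] in pixels, round what is visible of it).
The state is a dict: "clock": time; "q": joint angles; "dq": joint speeds; "joint_torque": joint torques, N m; "tcp_pos": TCP position; "ee_rot": TCP orientation; "ft_force": force on the tool from outside, world axes, zero at the start; "torque": the same for the moment, N m; "width": finger opening in m; "grip_force": force on a finger pad.
Only numpy, scipy, OpenCV 4.12 (cv2) and the standard library are available. Lean on these libraries where they do the work, as an engineer would, in place of code of your own. Each camera call takes 0.05 s, during which the arm holds its last target. There are 200 camera calls.

## Working session

There is one attempt and no reset: what is moved stays moved. The work goes in short steps, Python scripts to look and compute and a shell command to move; the robot and the scene stay as the last step left them, time stands still between calls to the robot, and variables do not carry over. Pictures are saved under pics/ and viewed, at most 10 in all, crops included, and the job is handed in when it is done.

```bash
mkdir -p pics; ls; cat > h.py <<'E'
import numpy as np, cv2
from station import robot, read_camera, calibration, spotter
from scipy.spatial.transform import Rotation as R
def camT(name, st=None):
    c=calibration(name)
    if 'T' in c: return c,np.array(c['T'])
    st=st or robot.get_state(); T=np.eye(4); T[:3,:3]=R.from_quat(st['ee_rot']).as_matrix(); T[:3,3]=st['tcp_pos']
    return c,T@np.array(c['mount'])
def ray(cT,px):
    c,T=cT; f=192/np.tan(np.radians(c['vfov']/2))
    d=np.array([(px[0]-c['cx'])/f,(px[1]-c['cy'])/f]); u=d.copy()
    for _ in range(30): u=d/(1+c['k1']*(u@u))
    v=T[:3,:3]@np.array([u[0],u[1],1]); return T[:3,3],v
def at_z(cT,px,z):
    o,v=ray(cT,px); return o+v*(z-o[2])/v[2]
def proj(cT,P):
    c,T=cT; f=192/np.tan(np.radians(c['vfov']/2)); p=T[:3,:3].T@(np.array(P)-T[:3,3]); u=p[:2]/p[2]
    return u*(1+c['k1']*(u@u))*f+[c['cx'],c['cy']]
def tool(P,st=None):
    st=st or robot.get_state(); return R.from_quat(st['ee_rot']).inv().apply(np.array(P)-st['tcp_pos'])*1000
E
python3 - <<'E'
from h import *
s=robot.get_state(); print(s['tcp_pos'],s['ee_rot'],s['width'],s['clock'])
ims=[]
for n in ['scene','top','wrist']:
    im=read_camera(n); ims.append(im); cv2.imwrite(f'pics/{n}0.png',im[:,:,::-1])
    for t in ['column_blue','column_orange','vise','squeeze_point']:
        print(n,t,[(np.round(d['extent']).tolist(),round(d['conf'],2)) for d in spotter.find_in(t,n)[:2]])
m=np.vstack([np.hstack(ims[:2])]); cv2.imwrite('pics/a.png',cv2.resize(m,(800,300),interpolation=cv2.INTER_AREA)[:,:,::-1])
for n in ['scene','top']: print(n,np.round(calibration(n)['T'],3).tolist())
E
```

```text
pics
[0.2932255  0.60737318 0.30139179] [ 2.23006826e-01  9.74816279e-01 -1.04360968e-03 -2.99274431e-04] 0.0879857112247653 0.0
scene column_blue [([157.0, 234.0, 25.0, 45.0], 0.73)]
scene column_orange [([204.0, 321.0, 24.0, 46.0], 0.86)]
scene vise [([309.0, 146.0, 112.0, 73.0], 0.97)]
scene squeeze_point [([308.0, 146.0, 107.0, 69.0], 0.92)]
top column_blue [([345.0, 245.0, 21.0, 14.0], 0.64)]
top column_orange [([390.0, 165.0, 31.0, 22.0], 0.77)]
top vise [([178.0, 188.0, 54.0, 109.0], 0.76)]
top squeeze_point [([176.0, 187.0, 53.0, 110.0], 0.64)]
wrist column_blue []
wrist column_orange []
wrist vise []
wrist squeeze_point []
scene [[0.859, 0.436, -0.267, 0.777], [0.511, -0.719, 0.471, -0.512], [0.013, -0.541, -0.841, 0.836], [0.0, 0.0, 0.0, 1.0]]
top [[0.005, -0.998, 0.06, 0.483], [-1.0, -0.004, 0.015, -0.087], [-0.015, -0.06, -0.998, 0.842], [0.0, 0.0, 0.0, 1.0]]
```

View pics/top0.png

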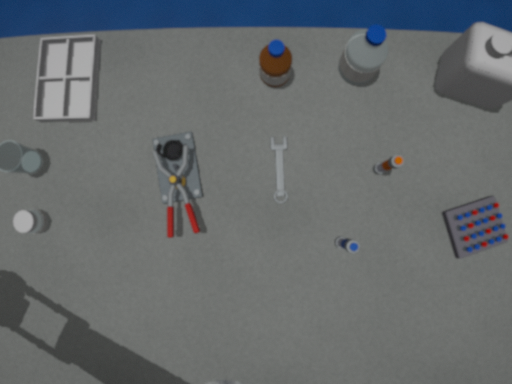

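View pics/scene0.png

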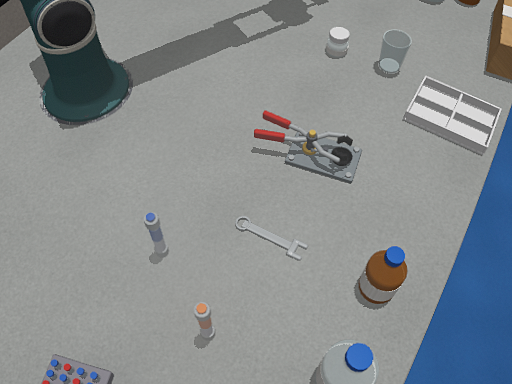

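The top view shows the blue plug at (352,246), the orange plug at (397,160), the vise cup at (173,150), and the red handles at (171,221) and (192,217). In the scene view all of them are upright and there is free space around the blue column.

```bash
cat >> h.py <<'E'
def blob(im,kind,box):
    h=cv2.cvtColor(im,cv2.COLOR_RGB2HSV).astype(int); H,S,V=h[...,0],h[...,1],h[...,2]
    m={'blue':(abs(H-112)<14)&(S>150)&(V>90),'orange':(abs(H-12)<8)&(S>150)&(V>120),'red':((H<6)|(H>172))&(S>140)&(V>80),'dark':(V<50)}[kind]
    x0,y0,x1,y1=box; k=np.zeros(m.shape,np.uint8); k[y0:y1,x0:x1]=m[y0:y1,x0:x1]
    n,l,st,c=cv2.connectedComponentsWithStats(k)
    return sorted([(int(st[i,4]),np.round(c[i],1),st[i,:4].tolist()) for i in range(1,n)],key=lambda a:-a[0])[:3]
E
python3 - <<'E'
from h import *
im=cv2.imread('pics/top0.png')[:,:,::-1].copy(); cT=camT('top')
for k,b,z in [('blue',(330,230,370,260),.136),('orange',(370,145,415,180),.136),('red',(155,195,210,240),.06),('dark',(150,130,200,170),.025)]:
    for a in blob(im,k,b): print(k,a,np.round(at_z(cT,a[1],z),4))
c=calibration('wrist'); print(c)
s=robot.get_state()
import math
E
```

```text
blue (32, array([353.5, 246.5]), [351, 244, 6, 6]) [ 0.4263 -0.2515  0.136 ]
orange (38, array([398.1, 160.1]), [395, 157, 7, 7]) [ 0.5888 -0.3386  0.136 ]
red (165, array([191.9, 218. ]), [186, 204, 13, 29]) [0.4773 0.0646 0.06  ]
red (147, array([170. , 221.6]), [168, 207, 5, 30]) [0.4694 0.1105 0.06  ]
dark (299, array([172.3, 150. ]), [161, 141, 21, 19]) [0.6256 0.1174 0.025 ]
dark (23, array([158.6, 148.6]), [157, 145, 4, 9]) [0.6289 0.1482 0.025 ]
{'vfov': 65.29772922697893, 'cx': 254.87041530374057, 'cy': 189.85155681010497, 'k1': 0.003215265305795626, 'mount': array([[-2.65338054e-05, -9.48441079e-01, -3.16953497e-01,
         8.20011332e-02],
       [ 9.99999287e-01, -4.03573546e-04,  1.12392495e-03,
        -2.23202777e-04],
       [-1.19389064e-03, -3.16953241e-01,  9.48440413e-01,
        -8.16553929e-02],
       [ 0.00000000e+00,  0.00000000e+00,  0.00000000e+00,
         1.00000000e+00]])}
```

```bash
T='{"dx":-416,"dy":-339,"az":-37}'; true
python3 -m crank '[{"dx":-38,"dy":-31,"az":-5},{"dx":-76,"dy":-62,"az":-10},{"dx":-114,"dy":-93,"az":-15},{"dx":-152,"dy":-124,"az":-20},{"dx":-190,"dy":-155,"az":-25},{"dx":-228,"dy":-186,"az":-30},{"dx":-266,"dy":-217,"az":-35},{"dx":-304,"dy":-248,"az":-37}]'
python3 - <<'E'
from h import *
s=robot.get_state(); print(s['q'],s['clock']); print(tool([.52,.12,.30]))
E
```

```text
[ 1.08407342e+00  2.63852055e-01  1.60398519e+00  7.60510124e-06
  1.27370056e+00 -3.69081829e-02] 0.75
[-416.09398191 -340.8399675     2.72511742]schema error: expected keys dx, dy, dz, ax, ay, az, grip
```

```bash
python3 -m crank '[{"dx":-38,"dy":-31,"dz":0,"ax":0,"ay":0,"az":-5,"grip":88},{"dx":-76,"dy":-62,"dz":0,"ax":0,"ay":0,"az":-10,"grip":88},{"dx":-114,"dy":-93,"dz":0,"ax":0,"ay":0,"az":-15,"grip":88},{"dx":-152,"dy":-124,"dz":0,"ax":0,"ay":0,"az":-20,"grip":88},{"dx":-190,"dy":-155,"dz":0,"ax":0,"ay":0,"az":-25,"grip":88},{"dx":-228,"dy":-186,"dz":0,"ax":0,"ay":0,"az":-30,"grip":88},{"dx":-266,"dy":-217,"dz":0,"ax":0,"ay":0,"az":-35,"grip":88},{"dx":-304,"dy":-248,"dz":0,"ax":0,"ay":0,"az":-37,"grip":88}]'
python3 - <<'E'
from h import *
s=robot.get_state(); print(s['q'],s['clock']); print(tool([.52,.12,.30]))
E
```

```text
clock: 1.55
tcp_pos: [0.4599, 0.2505, 0.3031]
ee_rot: [-0.099, 0.995, 0.0, 0.0]
ft_force: [0.8, 0.2, 0.2]
width: 0.0879
grip_force: 0.0
[ 4.51250711e-01 -2.45112609e-02  1.92430601e+00 -6.65184014e-05
  1.24076043e+00 -1.31835833e+00] 1.55
[ -33.12728137 -139.81891484    3.11695853]
```

```bash
python3 -m crank '[{"dx":-11,"dy":-45,"dz":0,"ax":0,"ay":0,"az":0,"grip":88},{"dx":-22,"dy":-90,"dz":0,"ax":0,"ay":0,"az":0,"grip":88},{"dx":-33,"dy":-140,"dz":0,"ax":0,"ay":0,"az":0,"grip":88},{"dx":-33,"dy":-140,"dz":0,"ax":0,"ay":0,"az":0,"grip":88},{"dx":-33,"dy":-140,"dz":0,"ax":0,"ay":0,"az":0,"grip":88}]'
python3 - <<'E'
from h import *
s=robot.get_state(); im=read_camera('wrist'); cv2.imwrite('pics/w1.png',im[:,:,::-1]); cT=camT('wrist',s)
import json; json.dump({k:np.array(s[k]).tolist() for k in ('tcp_pos','ee_rot')},open('w1.json','w'))
print(np.round(s['tcp_pos'],4),np.round(s['dq'],3).max())
for z in(.05,.06):
  for a in blob(im,'red',(0,0,512,384)): print(a,np.round(at_z(cT,a[1],z),4))
for a in blob(im,'dark',(0,0,512,384)): print(a,np.round(at_z(cT,a[1],.025),4))
E
```

```text
clock: 2.05
tcp_pos: [0.5194, 0.1203, 0.3028]
ee_rot: [-0.096, 0.995, 0.0, 0.0]
ft_force: [0.3, 0.2, -0.7]
width: 0.088
grip_force: 0.0
[0.5194 0.1203 0.3028] 0.047
(710, array([212.5, 118.5]), [202, 89, 22, 61]) [0.477  0.0649 0.05  ]
(642, array([256.1, 119.1]), [247, 90, 19, 61]) [0.4685 0.1116 0.05  ]
(710, array([212.5, 118.5]), [202, 89, 22, 61]) [0.4759 0.066  0.06  ]
(642, array([256.1, 119.1]), [247, 90, 19, 61]) [0.4677 0.1114 0.06  ]
(14953, array([ 96.4, 322.5]), [0, 234, 512, 150]) [ 0.8052 -0.0632  0.025 ]
(9655, array([428. , 301.2]), [336, 234, 176, 134]) [0.6756 0.4054 0.025 ]
(750, array([236.4, 238.6]), [214, 223, 44, 34]) [0.6291 0.1165 0.025 ]
```

View pics/w1.png

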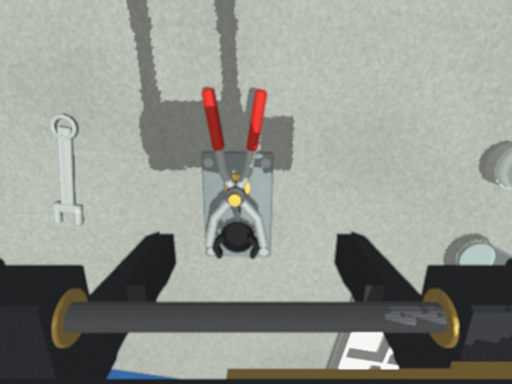

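The wrist view shows the vise with its cup at about (236,238), the pivot at (235,200) and the red handles at (212,118) and (256,119). I'll enlarge it to get a more exact cup position.

```bash
python3 - <<'E'
import cv2
im=cv2.imread('pics/w1.png')[140:265,190:290]; cv2.imwrite('pics/w1c.png',cv2.resize(im,None,fx=4.8,fy=4.8,interpolation=cv2.INTER_CUBIC))
E
```

```text
(no output)
```

View pics/w1c.png

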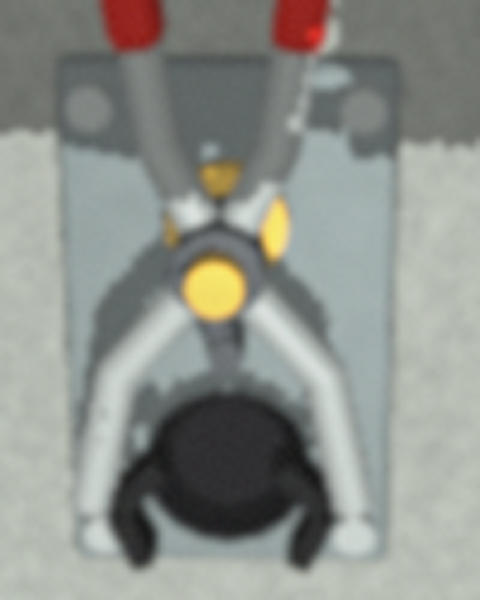

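The crop shows the cup rim centred at about (227,465), the pivot cap at (215,288), and the base corners at (58,57), (400,57), (387,555) and (82,552). I'll fit the vise pose to these.

```bash
cat > fit.py <<'E'
from h import *
import json
from scipy.optimize import least_squares
s=json.load(open('w1.json')); cT=camT('wrist',s)
px=np.array([[58,57],[400,57],[387,555],[82,552],[227,465],[215,288]])/4.8+[189.6,139.6]
px=np.vstack([px,[[234.3,118.8]]])
M=np.array([[-112,-46,12],[-112,46,12],[38,46,12],[38,-46,12],[0,0,25],[-70,0,72],[-158,0,52]])/1000
W=np.array([1,1,1,1,2,1,1.])
def pts(p):
    c,sn=np.cos(p[2]),np.sin(p[2]); return M@np.array([[c,sn,0],[-sn,c,0],[0,0,1]])+[p[0],p[1],0]
f=lambda p:((np.array([proj(cT,q) for q in pts(p)])-px)*W[:,None]).ravel()
r=least_squares(f,[.627,.117,.19],loss='soft_l1'); x,y,a=r.x
print(np.round(r.x,4)); print(np.round(f(r.x).reshape(-1,2),1).tolist())
print('cup by rim',at_z(cT,px[4],.025))
sq=np.array([x-.165*np.cos(a),y-.165*np.sin(a)]); print('squeeze',sq)
E
python3 fit.py
```

```text
[0.6258 0.1169 0.1841]
[[-1.5, -0.2], [0.5, 0.4], [0.2, 1.3], [-1.2, 1.5], [0.6, -0.1], [-0.1, -0.1], [0.0, -2.1]]
cup by rim [0.62588308 0.11654953 0.025     ]
squeeze [0.46354418 0.08673344]
```

```bash
python3 - <<'E'
from h import *
print(tool([.4263,-.2515,.27]))
E
```

```text
[ 163.04069393 -347.95963287   32.53895283]
```

```bash
python3 -m crank '[{"dx":18,"dy":-40,"dz":3,"ax":0,"ay":0,"az":0,"grip":88},{"dx":36,"dy":-80,"dz":7,"ax":0,"ay":0,"az":0,"grip":88},{"dx":56,"dy":-120,"dz":11,"ax":0,"ay":0,"az":0,"grip":88},{"dx":75,"dy":-160,"dz":15,"ax":0,"ay":0,"az":0,"grip":88},{"dx":94,"dy":-200,"dz":19,"ax":0,"ay":0,"az":0,"grip":88},{"dx":112,"dy":-240,"dz":23,"ax":0,"ay":0,"az":0,"grip":88},{"dx":131,"dy":-280,"dz":27,"ax":0,"ay":0,"az":0,"grip":88},{"dx":150,"dy":-320,"dz":32,"ax":0,"ay":0,"az":0,"grip":88}]' && python3 -m crank '[{"dx":13,"dy":-28,"dz":0,"ax":0,"ay":0,"az":0,"grip":88},{"dx":13,"dy":-28,"dz":0,"ax":0,"ay":0,"az":0,"grip":88},{"dx":13,"dy":-28,"dz":0,"ax":0,"ay":0,"az":0,"grip":88}]'
python3 - <<'E'
from h import *
s=robot.get_state(); im=read_camera('wrist'); cv2.imwrite('pics/w2.png',im[:,:,::-1]); cT=camT('wrist',s)
print(np.round(s['tcp_pos'],4),np.round(np.abs(s['dq']),3).max(),np.round(s['q'],2))
for a in blob(im,'blue',(0,0,512,384)): 
  P=at_z(cT,a[1],.136); print(a,np.round(P,4),tool(P,s))
print(proj(cT,[.4263,-.2515,.136]), spotter.find_in('column_blue','wrist'))
E
```

```text
clock: 2.9
tcp_pos: [0.4343, -0.2214, 0.271]
ee_rot: [-0.099, 0.995, -0.0, 0.001]
ft_force: [-0.4, 0.0, -0.4]
width: 0.0879
grip_force: 0.0
clock: 3.2
tcp_pos: [0.4274, -0.2505, 0.2707]
ee_rot: [-0.098, 0.995, 0.0, 0.0]
ft_force: [-0.2, -0.3, 0.8]
width: 0.0878
grip_force: 0.0
[ 0.4274 -0.2505  0.2707] 0.023 [-0.58 -0.06  2.02  0.    1.18 -2.35]
(259, array([252.4, 199.5]), [244, 191, 18, 18]) [ 0.4259 -0.253   0.136 ] [  1.96607482  -2.2583694  134.67437911]
(123, array([253. , 171.3]), [245, 167, 17, 10]) [ 0.4038 -0.2569  0.136 ] [ 24.3918792   -1.75149926 134.66773509]
(107, array([  7.4, 174.3]), [1, 170, 14, 10]) [ 0.4417 -0.436   0.136 ] [  22.14545743 -184.85415151  134.50436036]
[254.21679025 200.35478069] [{'extent': [253.2, 181.4, 33.0, 62.2], 'conf': 0.69}]
```

View pics/w2.png

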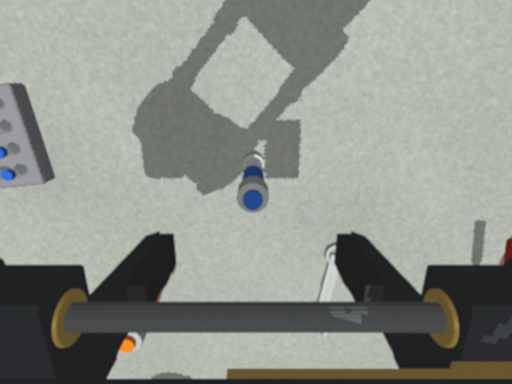

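The blue column stands upright with its plug at (252,199), between the open fingers. I'll go down and grip its upper fitting.

```bash
python3 -m crank '[{"dx":2,"dy":-2,"dz":35,"ax":0,"ay":0,"az":0,"grip":88},{"dx":2,"dy":-2,"dz":70,"ax":0,"ay":0,"az":0,"grip":88},{"dx":2,"dy":-2,"dz":95,"ax":0,"ay":0,"az":0,"grip":70},{"dx":2,"dy":-2,"dz":106,"ax":0,"ay":0,"az":0,"grip":50},{"dx":2,"dy":-2,"dz":106,"ax":0,"ay":0,"az":0,"grip":35},{"dx":2,"dy":-2,"dz":106,"ax":0,"ay":0,"az":0,"grip":20},{"dx":2,"dy":-2,"dz":106,"ax":0,"ay":0,"az":0,"grip":20},{"dx":2,"dy":-2,"dz":106,"ax":0,"ay":0,"az":0,"grip":20}]' 25 && python3 -m crank '[{"dx":0,"dy":0,"dz":0,"ax":0,"ay":0,"az":0,"grip":20},{"dx":0,"dy":0,"dz":0,"ax":0,"ay":0,"az":0,"grip":20},{"dx":0,"dy":0,"dz":0,"ax":0,"ay":0,"az":0,"grip":20},{"dx":0,"dy":0,"dz":-5,"ax":0,"ay":0,"az":0,"grip":20}]'
```

```text
clock: 4.1
tcp_pos: [0.4264, -0.2545, 0.1664]
ee_rot: [-0.098, 0.995, -0.001, 0.001]
ft_force: [-0.1, -0.3, -1.1]
width: 0.0417
grip_force: 0.0
clock: 4.5
tcp_pos: [0.4246, -0.2536, 0.169]
ee_rot: [-0.098, 0.995, 0.001, -0.001]
ft_force: [0.2, 0.4, -3.3]
width: 0.0247
grip_force: 25.0
```

```bash
python3 -m crank '[{"dx":0,"dy":0,"dz":-30,"ax":0,"ay":0,"az":0,"grip":20},{"dx":0,"dy":0,"dz":-65,"ax":0,"ay":0,"az":0,"grip":20},{"dx":0,"dy":0,"dz":-95,"ax":0,"ay":0,"az":0,"grip":20},{"dx":0,"dy":0,"dz":-95,"ax":0,"ay":0,"az":0,"grip":20}]'
python3 - <<'E'
from h import *
print(tool([.626,.117,.27]))
E
```

```text
clock: 4.9
tcp_pos: [0.4273, -0.2554, 0.2692]
ee_rot: [-0.098, 0.995, -0.003, 0.003]
ft_force: [0.9, -1.3, -3.1]
width: 0.0247
grip_force: 25.0
[-267.36345109  326.62577647   -1.19466938]
```

```bash
python3 -m crank '[{"dx":-20,"dy":24,"dz":0,"ax":0,"ay":0,"az":0,"grip":20},{"dx":-50,"dy":61,"dz":0,"ax":0,"ay":0,"az":0,"grip":20},{"dx":-80,"dy":98,"dz":0,"ax":0,"ay":0,"az":0,"grip":20},{"dx":-110,"dy":135,"dz":0,"ax":0,"ay":0,"az":0,"grip":20},{"dx":-140,"dy":172,"dz":0,"ax":0,"ay":0,"az":0,"grip":20},{"dx":-170,"dy":208,"dz":0,"ax":0,"ay":0,"az":0,"grip":20},{"dx":-200,"dy":245,"dz":0,"ax":0,"ay":0,"az":0,"grip":20},{"dx":-225,"dy":275,"dz":0,"ax":0,"ay":0,"az":0,"grip":20}]' >/dev/null && python3 -m crank '[{"dx":-20,"dy":24,"dz":0,"ax":0,"ay":0,"az":0,"grip":20},{"dx":-34,"dy":42,"dz":0,"ax":0,"ay":0,"az":0,"grip":20},{"dx":-42,"dy":51,"dz":0,"ax":0,"ay":0,"az":0,"grip":20},{"dx":-42,"dy":51,"dz":0,"ax":0,"ay":0,"az":0,"grip":20},{"dx":-42,"dy":51,"dz":0,"ax":0,"ay":0,"az":0,"grip":20}]'
python3 - <<'E'
from h import *
s=robot.get_state(); im=read_camera('wrist'); cT=camT('wrist',s)
print(np.round(s['tcp_pos'],4),tool([.626,.117,.27],s))
z=s['tcp_pos'][2]-.166+.136
for a in blob(im,'blue',(200,100,310,384))[:2]: print(a,np.round(at_z(cT,a[1],z),4))
t=read_camera('top'); cs=read_camera('scene')
v=np.hstack([im[90:330,130:370],cs[60:300:,190:430][:, :]]); cv2.imwrite('pics/w3.png',cv2.resize(v,None,fx=1.6,fy=1.6,interpolation=cv2.INTER_CUBIC)[:,:,::-1])
E
```

```text
clock: 6.2
tcp_pos: [0.6229, 0.117, 0.2633]
ee_rot: [-0.098, 0.995, -0.0, -0.001]
ft_force: [1.3, -0.6, -3.1]
width: 0.0247
grip_force: 25.0
[0.6229 0.117  0.2633] [-2.97635731 -0.58533322 -6.70621729]
(881, array([254.4, 285.7]), [238, 269, 34, 33]) [0.6226 0.1162 0.2333]
(707, array([255.6, 222.7]), [240, 208, 32, 32]) [0.5928 0.1108 0.2333]
```

View pics/w3.png

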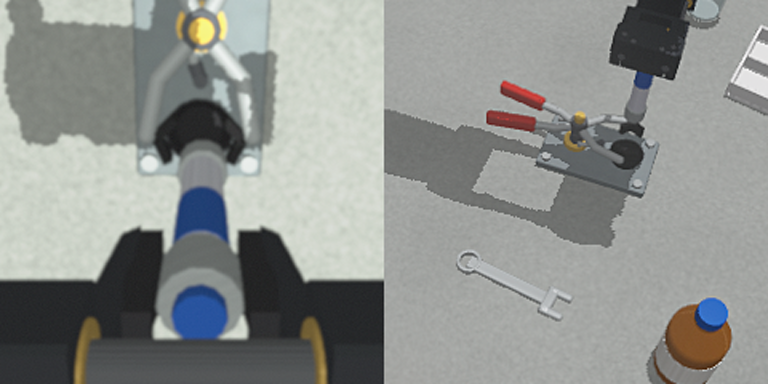

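The column is held. In the left half its plug is at (200,312) and its lower fitting ends at about (203,150), over the black cup at (200,140). I'll check the tilt against projections.

```bash
python3 - <<'E'
from h import *
s=robot.get_state(); cT=camT('wrist',s)
p=np.array([.6226,.1162]); zt=s['tcp_pos'][2]-.030; u=np.array([np.cos(.19),np.sin(.19)])
for tilt in (-.1,-.05,0,.05,.1):
    def pt(h,r): # h above foot; r outward toward base
        d=h-.136
        return np.r_[p+u*(np.sin(tilt)*d)-u*r, zt+np.cos(tilt)*d]
    print(tilt,[((proj(cT,pt(h,r))-[130,90])*1.6).round(0).tolist() for h,r in((0,.013),(.02,.013),(.108,.013),(.13,.013))])
print('cup rim', (( proj(cT,[.626,.117,.025])-[130,90])*1.6).round())
E
```

```text
-0.1 [[200.0, 159.0], [200.0, 168.0], [201.0, 232.0], [201.0, 261.0]]
-0.05 [[200.0, 147.0], [200.0, 156.0], [201.0, 228.0], [201.0, 260.0]]
0 [[200.0, 134.0], [200.0, 145.0], [201.0, 224.0], [201.0, 259.0]]
0.05 [[200.0, 122.0], [200.0, 134.0], [201.0, 220.0], [201.0, 258.0]]
0.1 [[200.0, 110.0], [200.0, 123.0], [201.0, 216.0], [201.0, 257.0]]
cup rim [200. 129.]
```

```bash
python3 - <<'E'
from h import *
im=read_camera('wrist'); c=im[165:300,200:310]; cv2.imwrite('pics/w4.png',cv2.resize(c,None,fx=4.4,fy=4.4,interpolation=cv2.INTER_CUBIC)[:,:,::-1])
E
```

```text
(no output)
```

View pics/w4.png

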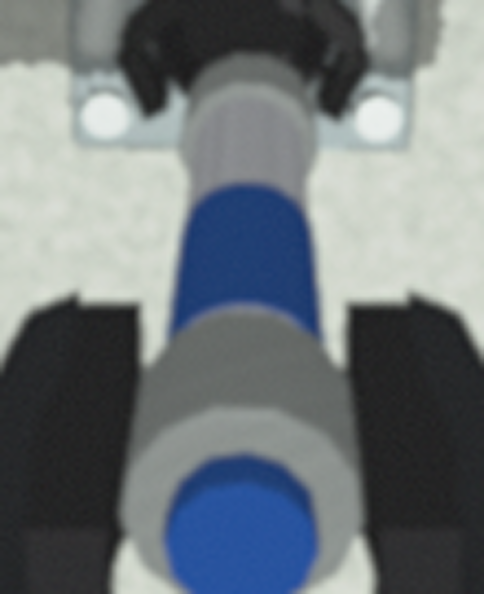

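The crop shows the column straight between the fingers: foot edge at row 50, lower fitting's top edge at 80, upper fitting's edges at 303 and 408, plug near (243,530).

```bash
python3 - <<'E'
from h import *
from scipy.optimize import least_squares
s=robot.get_state(); cT=camT('wrist',s); print(s['tcp_pos'],s['clock'])
p0=np.array([.6226,.1162]); zf=s['tcp_pos'][2]-.166; u=np.array([np.cos(.19),np.sin(.19)])
obs=[176.4,183.2,233.9,257.7]
def rows(q):
    a,t,dz=q; o=[]
    for h in(0,.02,.108,.13):
        x=np.sin(t)*h-.013*np.cos(t)+a; z=zf+dz+np.cos(t)*h+.013*np.sin(t)
        o.append(proj(cT,np.r_[p0+u*x,z])[1])
    return np.array(o)-obs
for fix in (None,0.):
    f=(lambda q:rows(q)) if fix is None else (lambda q:rows([q[0],q[1],fix]))
    r=least_squares(f,[0,0,0],x_scale=[.01,.1,.01]); print(r.x,r.fun.round(2))
E
```

```text
[0.6233754  0.11660997 0.26471611] 6.4
[-0.00104749 -0.02417301  0.01224107] [ 0.05 -0.07  0.02 -0.01]
[0.00213028 0.00496288 0.        ] [-0.19  0.03  0.59 -0.44]
```

```bash
python3 -m crank '[{"dx":-2,"dy":0,"dz":20,"ax":0,"ay":0,"az":0,"grip":20},{"dx":-2,"dy":0,"dz":45,"ax":0,"ay":0,"az":0,"grip":20},{"dx":-2,"dy":0,"dz":63,"ax":0,"ay":0,"az":0,"grip":20},{"dx":-2,"dy":0,"dz":70,"ax":0,"ay":0,"az":0,"grip":20},{"dx":-2,"dy":0,"dz":75,"ax":0,"ay":0,"az":0,"grip":20},{"dx":-2,"dy":0,"dz":75,"ax":0,"ay":0,"az":0,"grip":20}]'
```

```text
clock: 7.0
tcp_pos: [0.6258, 0.1178, 0.1898]
ee_rot: [-0.098, 0.995, -0.0, 0.0]
ft_force: [-0.2, 0.7, -3.3]
width: 0.0251
grip_force: 25.0
```

```bash
python3 -m crank '[{"dx":0,"dy":0,"dz":2,"ax":0,"ay":0,"az":0,"grip":20},{"dx":0,"dy":0,"dz":4,"ax":0,"ay":0,"az":0,"grip":20},{"dx":0,"dy":0,"dz":6,"ax":0,"ay":0,"az":0,"grip":20},{"dx":0,"dy":0,"dz":6,"ax":0,"ay":0,"az":0,"grip":20}]'; python3 -m crank '[{"dx":0,"dy":0,"dz":1,"ax":0,"ay":0,"az":0,"grip":20},{"dx":0,"dy":0,"dz":2,"ax":0,"ay":0,"az":0,"grip":20},{"dx":0,"dy":0,"dz":2,"ax":0,"ay":0,"az":0,"grip":20}]'
```

```text
clock: 7.4
tcp_pos: [0.6257, 0.1182, 0.1837]
ee_rot: [-0.098, 0.995, 0.0, 0.0]
ft_force: [0.1, 0.4, -2.3]
width: 0.025
grip_force: 25.0
clock: 7.7
tcp_pos: [0.6256, 0.1182, 0.1815]
ee_rot: [-0.098, 0.995, -0.0, -0.0]
ft_force: [-0.8, -0.4, -2.6]
width: 0.0245
grip_force: 25.0
```

```bash
python3 -m crank '[{"dx":0,"dy":0,"dz":1,"ax":0,"ay":0,"az":0,"grip":20},{"dx":0,"dy":0,"dz":2,"ax":0,"ay":0,"az":0,"grip":20},{"dx":0,"dy":0,"dz":2,"ax":0,"ay":0,"az":0,"grip":20}]';
```

```text
clock: 8.0
tcp_pos: [0.6262, 0.1182, 0.1804]
ee_rot: [-0.098, 0.995, 0.0, 0.001]
ft_force: [-0.4, 0.2, 0.3]
width: 0.0247
grip_force: 25.0
```

Contact came at the expected height, so I'll release.

```bash
python3 -m crank '[{"dx":0,"dy":0,"dz":0,"ax":0,"ay":0,"az":0,"grip":30},{"dx":0,"dy":0,"dz":0,"ax":0,"ay":0,"az":0,"grip":45},{"dx":0,"dy":0,"dz":0,"ax":0,"ay":0,"az":0,"grip":60},{"dx":0,"dy":0,"dz":0,"ax":0,"ay":0,"az":0,"grip":75},{"dx":0,"dy":0,"dz":0,"ax":0,"ay":0,"az":0,"grip":80},{"dx":0,"dy":0,"dz":0,"ax":0,"ay":0,"az":0,"grip":80}]' && python3 -m crank '[{"dx":0,"dy":0,"dz":-20,"ax":0,"ay":0,"az":0,"grip":80},{"dx":0,"dy":0,"dz":-50,"ax":0,"ay":0,"az":0,"grip":80},{"dx":0,"dy":0,"dz":-80,"ax":0,"ay":0,"az":0,"grip":80},{"dx":0,"dy":0,"dz":-80,"ax":0,"ay":0,"az":0,"grip":80},{"dx":0,"dy":0,"dz":-80,"ax":0,"ay":0,"az":0,"grip":80}]'
python3 - <<'E'
from h import *
s=robot.get_state(); im=read_camera('wrist'); cT=camT('wrist',s); cs=read_camera('scene')
for a in blob(im,'blue',(200,100,310,384))[:2]: print(a,np.round(at_z(cT,a[1],.151),4))
print('squeeze tool',tool([.4635,.0867,.26],s))
v=np.hstack([im[90:330,130:370],cs[60:300:,190:430][:, :]]); cv2.imwrite('pics/w5.png',cv2.resize(v,None,fx=1.6,fy=1.6,interpolation=cv2.INTER_CUBIC)[:,:,::-1])
E
```

```text
clock: 8.6
tcp_pos: [0.6257, 0.1181, 0.1797]
ee_rot: [-0.098, 0.995, -0.0, -0.0]
ft_force: [0.4, 0.5, 0.6]
width: 0.068
grip_force: 0.0
clock: 9.1
tcp_pos: [0.6261, 0.1182, 0.2605]
ee_rot: [-0.098, 0.995, 0.0, 0.001]
ft_force: [-0.0, 0.3, -0.5]
width: 0.0799
grip_force: 0.0
(661, array([224.3, 364.5]), [200, 355, 81, 24]) [0.7646 0.1193 0.151 ]
(327, array([256.5, 213.6]), [247, 204, 20, 20]) [0.6253 0.1188 0.151 ]
squeeze tool [165.65130887   0.75391274   0.19207222]
```

View pics/w5.png

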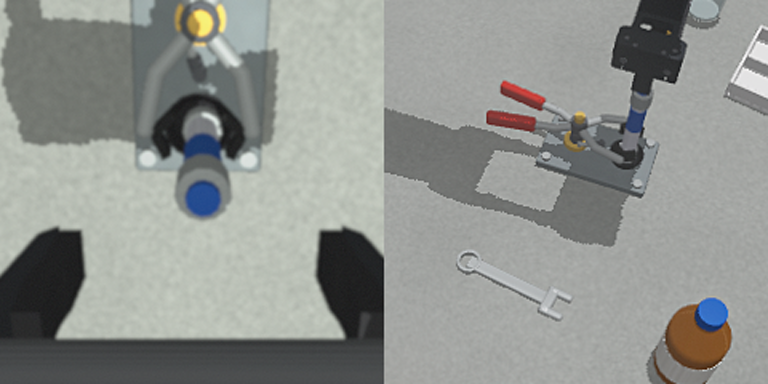

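The column stands in the cup between the jaws: its plug is at (203,197) in the left half, and the right half shows it upright at (632,120). The fingers are clear of it. Next I'll move over the handles.

```bash
python3 -m crank '[{"dx":30,"dy":0,"dz":0,"ax":0,"ay":0,"az":0,"grip":88},{"dx":70,"dy":0,"dz":0,"ax":0,"ay":0,"az":0,"grip":88},{"dx":110,"dy":0,"dz":0,"ax":0,"ay":0,"az":0,"grip":88},{"dx":150,"dy":1,"dz":0,"ax":0,"ay":0,"az":0.5,"grip":88},{"dx":166,"dy":1,"dz":20,"ax":0,"ay":0,"az":0.5,"grip":88},{"dx":166,"dy":1,"dz":50,"ax":0,"ay":0,"az":0.5,"grip":88},{"dx":166,"dy":1,"dz":80,"ax":0,"ay":0,"az":0.5,"grip":88},{"dx":166,"dy":1,"dz":80,"ax":0,"ay":0,"az":0.5,"grip":88}]'
python3 - <<'E'
from h import *
s=robot.get_state(); im=read_camera('wrist'); cT=camT('wrist',s)
for a in blob(im,'red',(0,0,512,384)): 
  P=at_z(cT,a[1],.06); print(a,np.round(P,4),tool(P,s))
print(tool([.4635,.0867,.095],s))
cv2.imwrite('pics/w6.png',im[:,:,::-1])
E
```

```text
clock: 10.0
tcp_pos: [0.4581, 0.0862, 0.1742]
ee_rot: [-0.093, 0.996, -0.0, -0.006]
ft_force: [-2.0, 0.2, 0.4]
width: 0.0881
grip_force: 0.0
(1486, array([286. , 227.7]), [271, 186, 32, 85]) [0.4646 0.1099 0.06  ] [-12.04501912  22.02458012 114.10844074]
(1469, array([222.9, 227.3]), [207, 186, 31, 85]) [0.4727 0.0653 0.06  ] [-11.69474345 -23.35290174 114.08436138]
[-6.28735575 -0.57909996 79.15758273]
```

View pics/w6.png

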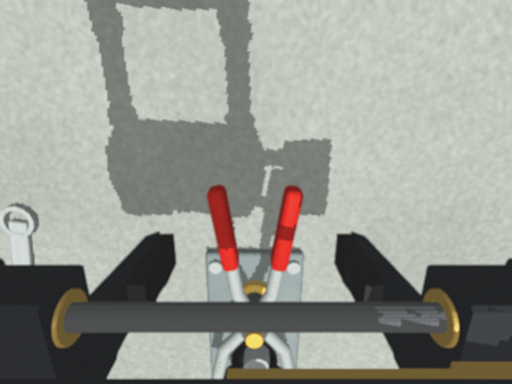

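The handles at (218,225) and (288,225) lie centred between the open fingers. I'll descend and squeeze.

```bash
python3 -m crank '[{"dx":0,"dy":0,"dz":20,"ax":0,"ay":0,"az":0,"grip":88},{"dx":0,"dy":0,"dz":45,"ax":0,"ay":0,"az":0,"grip":88},{"dx":0,"dy":0,"dz":65,"ax":0,"ay":0,"az":0,"grip":88},{"dx":0,"dy":0,"dz":79,"ax":0,"ay":0,"az":0,"grip":88},{"dx":0,"dy":0,"dz":79,"ax":0,"ay":0,"az":0,"grip":88},{"dx":0,"dy":0,"dz":79,"ax":0,"ay":0,"az":0,"grip":80},{"dx":0,"dy":0,"dz":79,"ax":0,"ay":0,"az":0,"grip":70},{"dx":0,"dy":0,"dz":79,"ax":0,"ay":0,"az":0,"grip":66}]' 25 && python3 -m crank '[{"dx":0,"dy":0,"dz":0,"ax":0,"ay":0,"az":0,"grip":62},{"dx":0,"dy":0,"dz":0,"ax":0,"ay":0,"az":0,"grip":58},{"dx":0,"dy":0,"dz":0,"ax":0,"ay":0,"az":0,"grip":55},{"dx":0,"dy":0,"dz":0,"ax":0,"ay":0,"az":0,"grip":52},{"dx":0,"dy":0,"dz":0,"ax":0,"ay":0,"az":0,"grip":50},{"dx":0,"dy":0,"dz":0,"ax":0,"ay":0,"az":0,"grip":48}]'
```

```text
clock: 10.85
tcp_pos: [0.4638, 0.087, 0.102]
ee_rot: [-0.094, 0.996, 0.0, 0.001]
ft_force: [0.6, 0.2, -0.2]
width: 0.0667
grip_force: 0.0
clock: 11.45
tcp_pos: [0.4619, 0.0868, 0.1016]
ee_rot: [-0.094, 0.996, -0.0, -0.001]
ft_force: [-5.3, -0.3, 10.0]
width: 0.0482
grip_force: 6.6
```

The grip is about 7 mm too high, so I'll ease off, lower the fingers and squeeze again.

```bash
python3 -m crank '[{"dx":0,"dy":0,"dz":0,"ax":0,"ay":0,"az":0,"grip":53},{"dx":0,"dy":0,"dz":0,"ax":0,"ay":0,"az":0,"grip":58},{"dx":0,"dy":0,"dz":0,"ax":0,"ay":0,"az":0,"grip":63},{"dx":0,"dy":0,"dz":0,"ax":0,"ay":0,"az":0,"grip":70},{"dx":0,"dy":0,"dz":3,"ax":0,"ay":0,"az":0,"grip":72},{"dx":0,"dy":0,"dz":7,"ax":0,"ay":0,"az":0,"grip":72},{"dx":0,"dy":0,"dz":7,"ax":0,"ay":0,"az":0,"grip":72},{"dx":0,"dy":0,"dz":7,"ax":0,"ay":0,"az":0,"grip":66}]' && python3 -m crank '[{"dx":0,"dy":0,"dz":0,"ax":0,"ay":0,"az":0,"grip":62},{"dx":0,"dy":0,"dz":0,"ax":0,"ay":0,"az":0,"grip":58},{"dx":0,"dy":0,"dz":0,"ax":0,"ay":0,"az":0,"grip":55},{"dx":0,"dy":0,"dz":0,"ax":0,"ay":0,"az":0,"grip":52}]'
```

```text
clock: 12.25
tcp_pos: [0.4622, 0.0867, 0.0931]
ee_rot: [-0.093, 0.996, -0.0, -0.001]
ft_force: [-0.2, -0.5, 0.7]
width: 0.0674
grip_force: 0.0
clock: 12.65
tcp_pos: [0.4606, 0.0866, 0.093]
ee_rot: [-0.094, 0.996, -0.0, -0.002]
ft_force: [-6.3, -1.2, 2.6]
width: 0.0522
grip_force: 8.0
```

```bash
python3 -m crank '[{"dx":0,"dy":0,"dz":0,"ax":0,"ay":0,"az":0,"grip":49},{"dx":0,"dy":0,"dz":0,"ax":0,"ay":0,"az":0,"grip":46},{"dx":0,"dy":0,"dz":0,"ax":0,"ay":0,"az":0,"grip":43},{"dx":0,"dy":0,"dz":0,"ax":0,"ay":0,"az":0,"grip":40},{"dx":0,"dy":0,"dz":0,"ax":0,"ay":0,"az":0,"grip":37},{"dx":0,"dy":0,"dz":0,"ax":0,"ay":0,"az":0,"grip":34},{"dx":0,"dy":0,"dz":0,"ax":0,"ay":0,"az":0,"grip":31},{"dx":0,"dy":0,"dz":0,"ax":0,"ay":0,"az":0,"grip":30}]' && python3 -m crank '[{"dx":0,"dy":0,"dz":0,"ax":0,"ay":0,"az":0,"grip":30},{"dx":0,"dy":0,"dz":0,"ax":0,"ay":0,"az":0,"grip":30}]'
```

```text
clock: 13.45
tcp_pos: [0.4636, 0.087, 0.0942]
ee_rot: [-0.093, 0.996, 0.0, 0.001]
ft_force: [0.8, 0.5, 0.3]
width: 0.031
grip_force: 25.0
clock: 13.65
tcp_pos: [0.4636, 0.087, 0.0942]
ee_rot: [-0.093, 0.996, 0.0, 0.001]
ft_force: [1.9, 1.1, 1.9]
width: 0.0308
grip_force: 25.0
```

Shut at about 31–32 mm over the handles. I'll let go and lift clear.

```bash
python3 -m crank '[{"dx":0,"dy":0,"dz":0,"ax":0,"ay":0,"az":0,"grip":40},{"dx":0,"dy":0,"dz":0,"ax":0,"ay":0,"az":0,"grip":55},{"dx":0,"dy":0,"dz":0,"ax":0,"ay":0,"az":0,"grip":70},{"dx":0,"dy":0,"dz":0,"ax":0,"ay":0,"az":0,"grip":80},{"dx":0,"dy":0,"dz":-10,"ax":0,"ay":0,"az":0,"grip":80},{"dx":0,"dy":0,"dz":-40,"ax":0,"ay":0,"az":0,"grip":80},{"dx":0,"dy":0,"dz":-80,"ax":0,"ay":0,"az":0,"grip":80},{"dx":0,"dy":0,"dz":-120,"ax":0,"ay":0,"az":0,"grip":80}]' && python3 -m crank '[{"dx":0,"dy":0,"dz":-10,"ax":0,"ay":0,"az":0,"grip":80},{"dx":20,"dy":0,"dz":-20,"ax":0,"ay":0,"az":0,"grip":80},{"dx":20,"dy":0,"dz":-20,"ax":0,"ay":0,"az":0,"grip":80},{"dx":20,"dy":0,"dz":-20,"ax":0,"ay":0,"az":0,"grip":80}]'
python3 - <<'E'
from h import *
s=robot.get_state(); im=read_camera('wrist'); cs=read_camera('scene'); cT=camT('wrist',s)
for a in blob(im,'red',(0,0,512,384)): print(a,at_z(cT,a[1],.06))
v=np.hstack([im[90:330,130:370],cs[60:300:,190:430]]); cv2.imwrite('pics/w7.png',cv2.resize(v,None,fx=1.6,fy=1.6,interpolation=cv2.INTER_CUBIC)[:,:,::-1])
t=read_camera('top'); ct=camT('top')
for k,b,z in [('blue',(150,120,200,180),.151),('orange',(370,145,415,180),.136)]:
    for a in blob(t,k,b): print(k,a,np.round(at_z(ct,a[1],z),4))
E
```

```text
clock: 14.45
tcp_pos: [0.462, 0.0867, 0.2151]
ee_rot: [-0.093, 0.996, -0.0, -0.001]
ft_force: [-0.0, -0.6, -0.5]
width: 0.0801
grip_force: 0.0
clock: 14.85
tcp_pos: [0.4428, 0.0831, 0.2334]
ee_rot: [-0.093, 0.996, 0.0, 0.0]
ft_force: [-0.0, 1.4, -0.3]
width: 0.0797
grip_force: 0.0
(822, array([264.7, 211.7]), [258, 179, 15, 67]) [0.46521923 0.0961741  0.06      ]
(820, array([244.8, 211.9]), [239, 179, 13, 67]) [0.46881472 0.07821657 0.06      ]
blue (28, array([156.6, 138.2]), [154, 136, 6, 6]) [0.6261 0.1164 0.151 ]
orange (37, array([398., 160.]), [395, 157, 7, 7]) [ 0.589  -0.3384  0.136 ]
```

View pics/w7.png

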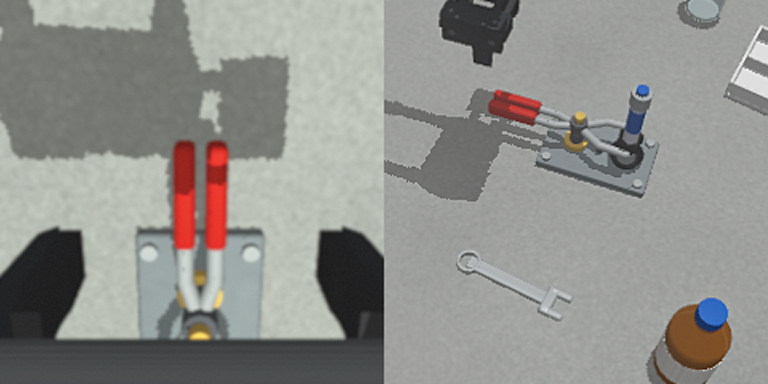

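The handles are shut and parallel at (185,195) and (216,195) in the left half. In the right half the column stands upright in the vise at (635,125), and the measurement shows the orange one unmoved.

```bash
python3 -c "
from station import robot; print(robot.close_job())"
```

```text
the job is handed in; nothing more can be done
None
```

The job is handed in: the blue column stands upright in the cup with the vise snapped shut around it, the orange column hasn't moved, and the arm is clear; the hand-in gave no verdict, so this rests on the final pictures.

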